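# Turn the staining-dish lid over on the ramp and close the dish

## Task

The lid of the staining dish lies upside down on top of the small turning ramp. Bring it over the ramp's top edge and let go so that it stands leaning on the slope, then tip it forward so that it falls right way up on the black mat and let it lie there; then pick it up and put it on the purple dish, rib inside the mouth, and press it down against the stiff slide carrier until it is fully home, its plate flat on the rim. Leave the dish standing where it is and do not disturb the things around.

Things in the scene. Friction and masses are not known exactly. Their poses are not given: they have to be found in the camera images.
- lid_mid (a point): Centre of the loose lid's teal plate, 104 (own x) x 60 (own y) x 6 mm thick, half-way through it; about 80 g. On one face stands a black rib, 84 x 40 mm outside, 4 wide, 8 high. Own z points out of the ribbed face: up at the start (lid upside down on the ramp's top), down when right way up; then it rests on its rib, the plate 8 to 14 mm above the support. Both ends are alike.
- ramp_edge (a point): Middle of the top edge of the fixed white ramp, 55 mm above the worktop. Own x level, downhill; y along the edge; z up. Uphill of it a level top 131 mm long, 48 mm wide (the lid's long sides overhang it by about 6 mm); downhill a 60 degree slope, 48 mm wide, no side walls. Let go level with its centre a few mm past the edge, the lid tips on to the slope and slides to the mat.
- ramp_foot (a point): Middle of the foot of the slope, where it meets the mat, 30 mm downhill of the edge, 3 mm above the worktop; axes as ramp_edge. The lid leans here with its lower end on the mat and sticks up about 40 mm past the edge, its top about 93 mm above the worktop, until its upper end is pushed downhill past the upright; then it falls on its ribbed face.
- ramp_mat (a point): Middle of where the lid lands, on the top face of the black rubber mat, 87 mm downhill of the edge. The mat is fixed, 3 mm thick, 110 mm wide and reaches from the foot of the slope to 194 mm downhill of the edge. Axes as ramp_edge.
- dish_rim (a point): Centre of the mouth of the loose purple dish (0.5 kg), at its rim, 50 mm above the worktop; z up. Outside 98 (own x) x 54 mm (own y), walls 5 mm, mouth 88 x 44 mm: the lid's rib enters with 2 mm play each side, the plate overhangs the walls by 3 mm. With the lid home its plate's centre is 3 mm above this point; either end may point either way.
- carrier_top (a point): Centre of the top of the white slide carrier, a frame 84 x 40 mm inside the dish that slides straight down, stiffly (about 8 N), and stays where it is pressed. At the start it stands 3 to 5 mm below the rim, differently each time, so the lid's rib lands on it and the plate is held 3 to 5 mm above the rim until pressed; it can go down to 12 mm below the rim. Axes as dish_rim.
- timer: White bench timer 55 x 75 x 18 mm, loose bystander; origin under its centre.
- petri: White petri dish, 86 mm across, 16 mm high, loose bystander; origin under its centre.
- funnel: Orange funnel standing on its mouth, 90 mm across, 115 mm high, loose bystander; origin under its centre.
- washbottle: White bottle with red cap, 60 mm across, 120 mm high, loose bystander; origin under its centre.
- stainjar: Small white jar with blue cap, 48 mm across, 75 mm high, loose bystander; origin under its centre.
Not all that is in view belongs to the job. Leave any brown look-alike of the part that bears lid_mid alone.

How it is judged:
By the outcome, as a careful person would: the job done as asked, in the order asked, and still so for the second after the job is handed in, with the robot touching nothing.
It also fails if it takes over 64 s, if anything falls off the work surface, if the arm or the gripper's body presses on something with over 40 N, if the wrist force passes 120 N, or if a joint passes its speed limit or range.

## Robot

A 6-joint arm with a two-finger parallel gripper is mounted at the origin on the work surface. World frame = base frame: x ahead of the robot, y to its left, z up, the work surface at z = 0. Lengths are in m, angles in rad, forces in N, time in s.
With the tool pointing down it reaches from about 0.25 to 0.775 m from the base axis. Payload 4 kg.
Tool frame: the origin (TCP) lies at the very end of the fingers, on their centre line; the grasp point (between the pads) lies 19 mm behind it; z points along the fingers, y is the direction in which the jaws open and shut (so a half turn about z gives the same grasp; the last joint's range is limited). The gripper opens to 94 mm and grips with 3 to 60 N. Pads are 16 mm wide; open, the fingers measure 119 mm over their backs; the gripper's body (75 mm by 177 mm) begins 78 mm behind the grasp point.
Start: joints at [1.105, 0.087, 1.371, -0, 1.684, -0.103], TCP at [0.195, 0.514, 0.206] pointing down, gripper open.
Joint ranges: [-3.1, 3.1], [-0.76, 2.03], [0.27, 2.55], [-1.08, 4.22], [0.17, 2.65], [-2.57, 2.57]. Speed limits (rad/s): [2.79, 2.79, 3.14, 3.14, 3.14, 3.14].

## Interface

Orientations are given as [roll, pitch, yaw] about the fixed x, y, z axes, in that order (R = Rz(yaw) Ry(pitch) Rx(roll)).
In Python, from bench import robot, cams, models gives the robot as it stands.
- The arm moves only by the tool step_arm, never from a script. Its argument "series" is a list of rows, each a list of 5 numbers: the gripper command: -1 is shut, 1 is fully open, values between are in proportion, then the shift along the tool's x, y, z in mm, then the turn about the tool's z in degrees. A call has 1 to 20 rows; each row is the pose to reach, as a shift and turn from the pose commanded when the call began, along the tool's axes at that moment; what a row does not reach only later rows make up. A row lasts 1/8 s, in which the tool goes at most 62.5 mm and 10.7 degrees, less where a joint would pass 70% of its speed; a pose out of reach is approached as far as the arm can. A call with a gripper value outside its range is refused whole. The fingers move at their own pace and stop on an object; the grip force is fixed at half the most. Time passes only in rows, so rows that repeat a pose let the fingers close. It gives the time, the measured TCP pose, the force and the opening at its end, in the units of the state.
- robot.get_obs(): the state, without advancing time (a new reading comes with each control period).
- cams.snapshot(name): name is "side" or "top"; returns a dict with "pixels" (400x640x3 uint8, red, green, blue), "fov_y" (degrees; the focal length in pixels is half the picture's height over the tangent of half this angle, whatever the lens; pixels are square), "cx", "cy" (the principal point, pixels), "R" (3x3) and "t" (3): a world point X has camera coordinates R X + t. Camera axes: x right, y down, z forward; pixel columns grow to the right and rows downward; lengths in m; the calibration is good to about 2 mm. A picture is of the moment at which its call begins. There is no depth.
- robot.close_job(): hands the job in, once; it reports no verdict.
Trained networks look in a picture, given as the dict that the camera call returned (one of the last four; its "shot" number tells which), for a name from the list of things; names that differ only in an ending like _2 or _b are one class to them, and where a whole thing is asked for, a point or a joint stands for the part that bears it (a point fixed in the world has none). Each returns a list of dicts, best first, with "p" (0 to 1); they miss things now and then, are a little off and sometimes report something else, mostly with a low value. They report only what shows in the picture. A call takes as long as a camera call. They do not tell look-alikes from the thing itself.
- models.find_in(picture, label): "position" ([x, y, z] in m, in world coordinates, good to about 4 mm: the middle of the surface that is visible of it).
- models.pinpoint(picture, label): "position" ([x, y, z] in m, in world coordinates, good to about 4 mm: a listed point, or the origin of a listed thing).
The state is a dict: "time": time; "joint_positions": joint angles; "qvel": joint speeds; "joint_torque": joint torques, N m; "tool_pos": TCP position; "ee_rot": TCP orientation; "wrist_force": force on the tool from outside, world axes, zero at the start; "wrist_torque": the same for the moment, N m; "width": finger opening in m.
Only numpy, scipy, OpenCV 4.12 (cv2) and the standard library are available. Lean on these libraries where they do the work, as an engineer would, in place of code of your own. Each camera call takes 0.05 s, during which the arm holds its last target. There are 200 camera calls.

## Working session

There is one attempt and no reset: what is moved stays moved. The work goes in short steps, Python scripts to look and compute and a tool call to move; the robot and the scene stay as the last step left them, time stands still between calls to the robot, and variables do not carry over. Pictures are saved under pics/ and viewed, about 8 in all and at most 12, crops included, and the job is handed in when it is done.

Besides the shell and the picture viewer there is one more tool, called as name(argument=value, ...), one argument or row to a line, values as JSON. step_arm: Moves the arm, as the interface text tells. Its arguments: {"type":"object","properties":{"series":{"type":"array","items":{"type":"array","items":{"type":"number"}}}},"required":["series"]}

```bash
mkdir -p pics; cat > h.py <<'E'
import numpy as np, cv2
from bench import robot, cams, models
def snap(n,f=None):
    s=cams.snapshot(n)
    if f: cv2.imwrite('pics/'+f,s['pixels'][:,:,::-1])
    return s
def cam(s):
    f=200/np.tan(np.radians(s['fov_y'])/2); return f,np.array(s['R']),np.array(s['t'])
def proj(s,X):
    f,R,t=cam(s); c=R@np.array(X)+t; return np.array([s['cx']+f*c[0]/c[2],s['cy']+f*c[1]/c[2]])
def unproj(s,uv,z):
    f,R,t=cam(s); d=R.T@np.array([(uv[0]-s['cx'])/f,(uv[1]-s['cy'])/f,1.]); o=-R.T@t
    return o+d*(z-o[2])/d[2]
def st():
    o=robot.get_obs(); print(round(o['time'],2),np.round(o['tool_pos'],4),np.round(o['ee_rot'],3),np.round(o['wrist_force'],1),round(o['width'],4)); return o
E
python3 - <<'E'
from h import *
st()
for n in('top','side'):
    s=snap(n,n+'0.png')
    print(n,s['fov_y'],-np.array(s['R']).T@s['t'])
    for l in['lid_mid','ramp_edge','ramp_foot','ramp_mat','dish_rim','carrier_top','timer','petri','funnel','washbottle','stainjar']:
        print(l,[(np.round(d['position'],3),round(d['p'],2),np.round(proj(s,d['position']))) for d in models.pinpoint(s,l)[:2]])
a=cv2.imread('pics/top0.png');b=cv2.imread('pics/side0.png')
E
```

```text
0.0 [0.195  0.5137 0.2043] [-3.139 -0.     2.779] [-0.2 -0.2 -0.1] 0.094
top 44.2555581322563 [ 0.55038579 -0.01225971  1.10187633]
lid_mid [(array([0.509, 0.191, 0.063]), 0.96, array([224., 246.])), (array([0.647, 0.159, 0.004]), 0.91, array([244., 184.]))]
ramp_edge [(array([0.507, 0.129, 0.054]), 0.98, array([254., 248.]))]
ramp_foot [(array([0.508, 0.096, 0.003]), 0.83, array([272., 246.]))]
ramp_mat [(array([0.507, 0.04 , 0.001]), 0.68, array([297., 247.]))]
dish_rim [(array([ 0.567, -0.299,  0.045]), 0.8, array([454., 221.]))]
carrier_top [(array([ 0.562, -0.296,  0.044]), 0.64, array([453., 224.]))]
timer [(array([ 0.722, -0.162, -0.002]), 0.92, array([388., 152.]))]
petri [(array([ 0.799, -0.015,  0.001]), 0.68, array([323., 118.]))]
funnel [(array([ 0.727, -0.286,  0.001]), 0.88, array([443., 151.])), (array([0.509, 0.127, 0.056]), 0.58, array([255., 247.]))]
washbottle [(array([ 0.742,  0.258, -0.003]), 0.88, array([202., 141.]))]
stainjar [(array([ 0.771,  0.114, -0.002]), 0.95, array([266., 130.]))]
side 52.10826433838398 [0.28912432 0.46825554 0.70497155]
lid_mid [(array
[... 293 characters left out ...]
0.82, array([347., 263.])), (array([0.51 , 0.124, 0.054]), 0.4, array([324., 279.]))]
dish_rim [(array([ 0.566, -0.298,  0.048]), 0.73, array([398., 148.]))]
carrier_top [(array([ 0.568, -0.296,  0.048]), 0.65, array([398., 148.]))]
timer [(array([ 0.723, -0.158,  0.001]), 0.58, array([315., 170.]))]
petri [(array([ 0.791, -0.016, -0.002]), 0.75, array([258., 194.]))]
funnel [(array([ 0.725, -0.285,  0.004]), 0.83, array([341., 142.]))]
washbottle [(array([0.744, 0.259, 0.003]), 0.8, array([187., 286.])), (array([0.51 , 0.126, 0.058]), 0.28, array([324., 278.]))]
stainjar [(array([ 0.773,  0.109, -0.003]), 0.63, array([229., 231.])), (array([0.51 , 0.094, 0.005]), 0.63, array([333., 281.]))]
```

View pics/top0.png

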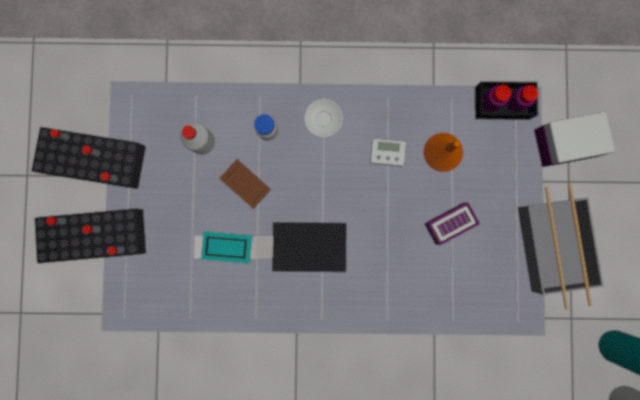

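View pics/side0.png

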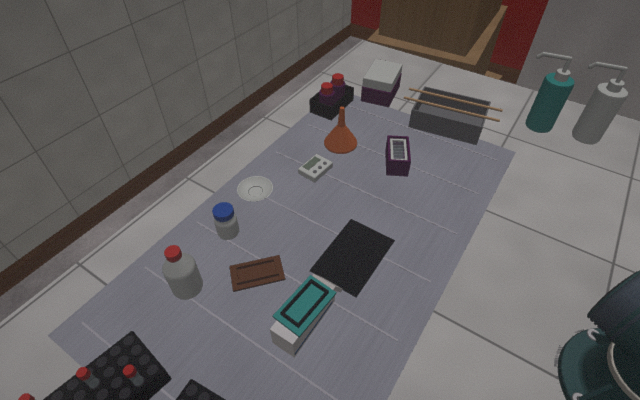

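The top view shows the teal lid on the ramp at about (227,247), with the mat to its right at (310,247). The purple dish is tilted at (453,222), and the brown look-alike is at (245,184). The side view agrees. Next I measure the poses by colour.

```bash
cat >> h.py <<'E'
def rect(s,mask,z,k=5):
    m=cv2.morphologyEx(mask.astype(np.uint8),cv2.MORPH_CLOSE,np.ones((k,k)))
    c=max(cv2.findContours(m,0,2)[0],key=cv2.contourArea)[:,0,:]
    P=np.array([unproj(s,p,z)[:2] for p in c],np.float32)
    (x,y),(w,h),a=cv2.minAreaRect(P*1000)
    if w<h: w,h,a=h,w,a+90
    return np.round([x,y,w,h,(a+90)%180-90],1)
def hsv(s): return np.moveaxis(cv2.cvtColor(s['pixels'],cv2.COLOR_RGB2HSV).astype(int),2,0)
def teal(s,roi=None):
    H,S,V=hsv(s); m=(H>78)&(H<98)&(S>120)&(V>50)
    if roi: k=np.zeros_like(m); k[roi[1]:roi[3],roi[0]:roi[2]]=1; m&=k
    return m
def purple(s,roi=(410,190,500,260)):
    H,S,V=hsv(s); m=(H>130)&(H<170)&(S>60)
    k=np.zeros_like(m); k[roi[1]:roi[3],roi[0]:roi[2]]=1; return m&k
E
python3 - <<'E'
from h import *
s=snap('top')
print('lid',rect(s,teal(s,(100,100,560,340)),.061,9))
print('dish',rect(s,purple(s),.05,25))
H,S,V=hsv(s); m=(V<60);k=np.zeros_like(m);k[210:285,262:360]=1
print('mat',rect(s,m&k,.003))
p=s['pixels'][195:250,415:492]
cv2.imwrite('pics/dish.png',cv2.resize(p,None,fx=8,fy=8,interpolation=cv2.INTER_CUBIC)[:,:,::-1])
E
```

```text
lid [507.9 185.8 100.5  57.2  85.9]
dish [ 563.1 -293.9  103.9   56.2  -62. ]
mat [508.7  12.9 160.1 104.2 -89.4]
```

View pics/dish.png

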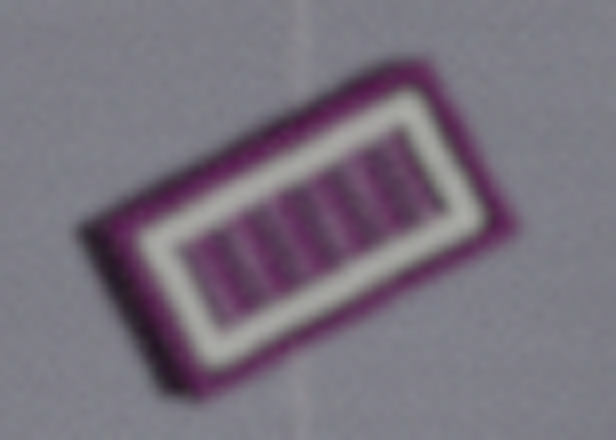

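```bash
cat >> h.py <<'E'
def mv(*targets):
    """targets: (x,y,z mm, yaw deg) -> rows in tool axes from the present pose"""
    o=robot.get_obs(); p=o['tool_pos']; Y=o['ee_rot'][2]; c,s=np.cos(Y),np.sin(Y)
    for t in targets:
        d=np.array(t[:3])-np.array(p)*1000
        turn=-((t[3]-np.degrees(Y)+90)%180-90)
        print('row',np.round([c*d[0]+s*d[1],s*d[0]-c*d[1],-d[2],turn],1))
E
python3 - <<'E'
from h import *
s=snap('top')
for n in('top','side'):
    s=snap(n); H,S,V=hsv(s)
    c=proj(s,[.565,-.296,.047]).astype(int); k=np.zeros(H.shape,bool); k[c[1]-25:c[1]+25,c[0]-30:c[0]+30]=1
    for th in(120,140,160): print(n,'carrier',rect(s,k&(V>th)&(S<50),.046,3))
st(); mv((508,186,120,85.9),(508,186,41,85.9))
E
```

```text
top carrier [ 567.2 -293.4  128.5  105.2  -89.4]
top carrier [ 563.8 -297.1   83.6   39.9  -61.6]
top carrier [ 563.8 -297.1   79.5   35.9  -61.3]
side carrier [ 569.1 -305.7  200.3  153.   -60.9]
side carrier [ 550.5 -303.5   75.9   11.8  -69.8]Traceback (most recent call last):
  File "<stdin>", line 6, in <module>
  File "h.py", line 18, in rect
    c=max(cv2.findContours(m,0,2)[0],key=cv2.contourArea)[:,0,:]
      ~~~^^^^^^^^^^^^^^^^^^^^^^^^^^^^^^^^^^^^^^^^^^^^^^^^
ValueError: max() iterable argument is empty
```

```bash
python3 - <<'E'
from h import *
st(); mv((508,186,120,85.9),(508,186,41,85.9))
E
```

```text
1.4 [0.1952 0.5142 0.2055] [3.142 0.    2.779] [-0.5  0.   0.2] 0.0938
row [-408.9 -195.8   85.5   73.3]
row [-408.9 -195.8  164.5   73.3]
```

step_arm(
  series=[
    [1,-50,-24,10,9],
    [1,-102,-49,20,18],
    [1,-153,-73,32,27],
    [1,-204,-98,43,37],
    [1,-256,-122,53,46],
    [1,-307,-147,64,55],
    [1,-358,-171,75,64],
    [1,-409,-196,86,73],
    [1,-409,-196,86,73.3],
    [1,-409,-196,86,73.3],
  ],
)

```text
time: 2.65
tool_pos: [0.5077, 0.1861, 0.1195]
ee_rot: [-3.141, -0.001, 1.5]
wrist_force: [-0.1, -0.3, -1.2]
width: 0.0942
```

```bash
python3 - <<'E'
from h import *
st(); s=snap('side','a.png'); mv((508,186,41,85.9))
E
```

```text
2.65 [0.5077 0.1861 0.1195] [-3.141e+00 -1.000e-03  1.500e+00] [-0.1 -0.3 -1.2] 0.0942
row [-0.7  0.5 78.8  0.1]
```

View pics/a.png

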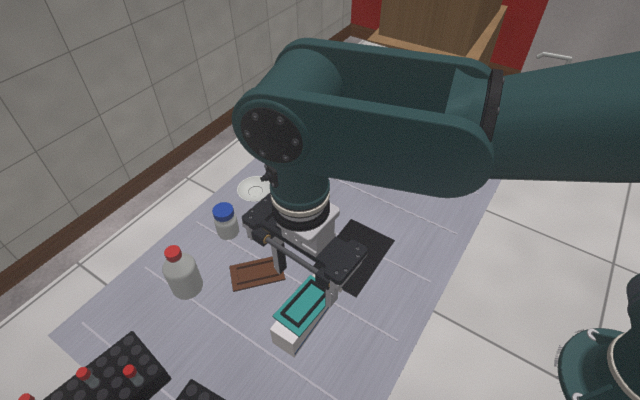

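The side view shows the open fingers straddling the teal lid near (300,300), clear of the brown one. I'll lower and grip.

step_arm(
  series=[
    [1,0,0,40,0],
    [1,0,0,70,0],
    [1,0,0,79,0],
    [1,0,0,79,0],
    [-1,0,0,79,0],
    [-1,0,0,79,0],
    [-1,0,0,79,0],
    [-1,0,0,79,0],
    [-1,0,0,79,0],
    [-1,0,0,79,0],
  ],
)

```text
time: 3.95
tool_pos: [0.5084, 0.1858, 0.041]
ee_rot: [3.141, -0.0, 1.499]
wrist_force: [-0.3, 0.8, 3.4]
width: 0.0598
```

```bash
python3 - <<'E'
from h import *
mv((508.4,185.8,53,90.6),(508.6,121,53,90.6))
E
```

```text
row [ -0.   -0.  -12.   -4.7]
row [-64.7   4.8 -12.   -4.7]
```

step_arm(
  series=[
    [-1,0,0,-6,0],
    [-1,0,0,-12,-2],
    [-1,0,0,-12,-4.7],
    [-1,-25,1.9,-12,-4.7],
    [-1,-50,3.7,-12,-4.7],
    [-1,-50,3.7,-12,-4.7],
  ],
)

```text
time: 4.7
tool_pos: [0.5082, 0.1347, 0.0527]
ee_rot: [-3.142, -0.0, 1.58]
wrist_force: [0.6, 0.5, -0.7]
width: 0.0591
```

```bash
python3 - <<'E'
from h import *
st(); s=snap('side','b.png'); 
print([(np.round(d['position'],3),round(d['p'],2)) for d in models.pinpoint(s,'lid_mid')[:2]])
T=snap('top')
print([(np.round(d['position'],3),round(d['p'],2)) for d in models.pinpoint(T,'lid_mid')[:2]])
c=proj(s,[.508,.135,.07]).astype(int);p=s['pixels'][c[1]-50:c[1]+60,c[0]-70:c[0]+70]
t=T['pixels'][200:290,180:360]
print(c)
cv2.imwrite('pics/b2.png',np.vstack([cv2.resize(p,(560,440)),cv2.resize(t,(560,280))])[:600,:,::-1])
E
```

```text
4.7 [0.5082 0.1347 0.0527] [-3.142 -0.     1.58 ] [ 0.6  0.5 -0.7] 0.0591
[(array([0.647, 0.157, 0.001]), 0.75)]
[(array([0.646, 0.156, 0.003]), 0.89), (array([0.507, 0.14 , 0.075]), 0.88)]
[322 278]
```

View pics/b2.png

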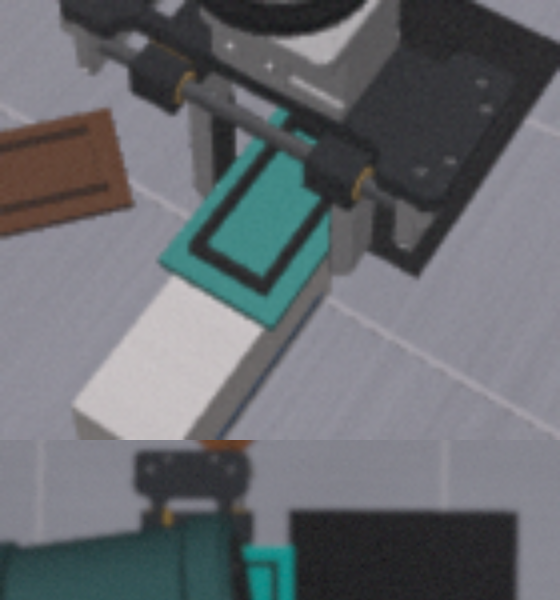

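```bash
python3 - <<'E'
from h import *
s=snap('side');T=snap('top')
for p in((291.6,293),(319.7,309.6)): print(unproj(s,p,.073))
print(unproj(T,(274.5,247),.073))
for p in((270.3,252),(342,300)):pass
st(); mv((508.6,121,45,90.6))
E
```

```text
[0.53552222 0.18964863 0.073     ]
[0.47715253 0.18886967 0.073     ]
[0.50941241 0.08329253 0.073     ]
5.0 [0.5081 0.1364 0.0525] [ 3.142 -0.     1.583] [-0.  -0.1 -0.9] 0.0594
row [-15.4   0.3   7.5   0.1]
```

step_arm(
  series=[
    [-1,-10,0,0,0],
    [-1,-16,0,0,0],
    [-1,-16,0,9,0],
    [-1,-16,0,9,0],
    [1,-16,0,9,0],
    [1,-16,0,9,0],
    [1,-16,0,9,0],
    [1,-16,0,9,0],
    [1,-16,0,9,0],
    [1,-16,0,9,0],
    [1,-16,0,9,0],
    [1,-16,0,9,0],
  ],
)

```text
time: 6.5
tool_pos: [0.5083, 0.1197, 0.0435]
ee_rot: [3.142, -0.0, 1.581]
wrist_force: [0.1, -0.2, 0.7]
width: 0.0939
```

```bash
python3 - <<'E'
from h import *
st(); s=snap('side')
print([(np.round(d['position'],3),round(d['p'],2)) for d in models.pinpoint(s,'lid_mid')[:2]])
T=snap('top')
print([(np.round(d['position'],3),round(d['p'],2)) for d in models.pinpoint(T,'lid_mid')[:2]])
c=[322,278];p=s['pixels'][c[1]-50:c[1]+60,c[0]-70:c[0]+70]
t=T['pixels'][200:290,180:360]
cv2.imwrite('pics/c.png',np.vstack([cv2.resize(p,(420,330)),cv2.resize(t,(420,210))])[:600,:,::-1])
E
```

```text
6.5 [0.5083 0.1197 0.0435] [ 3.142 -0.     1.581] [ 0.1 -0.2  0.7] 0.0939
[(array([0.646, 0.158, 0.001]), 0.83)]
[(array([0.508, 0.122, 0.054]), 0.61)]
```

View pics/c.png

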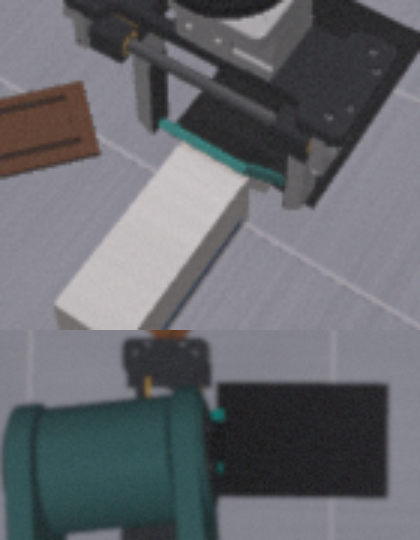

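step_arm(
  series=[
    [1,0,0,-30,0],
    [1,0,0,-70,0],
    [-1,0,0,-110,0],
    [-1,0,0,-130,0],
    [-1,40,0,-130,0],
    [-1,75,0,-130,0],
    [-1,75,0,-130,0],
    [-1,75,0,-130,0],
  ],
)

```text
time: 7.7
tool_pos: [0.5074, 0.1942, 0.1733]
ee_rot: [-3.141, 0.001, 1.582]
wrist_force: [0.3, 0.1, 0.2]
width: 0.0373
```

```bash
python3 - <<'E'
from h import *
st(); s=snap('side')
for p in((305.3,269.7),(347,288)): print(unproj(s,p,.093))
T=snap('top')
c=[322,278];p=s['pixels'][c[1]-50:c[1]+60,c[0]-70:c[0]+70]
t=T['pixels'][200:290,180:360]
print('lid top px',[np.round(proj(s,[x,.148,.093])-[252,228])*3 for x in(.478,.538)])
cv2.imwrite('pics/d.png',np.vstack([cv2.resize(p,(420,330)),cv2.resize(t,(420,210))])[:600,:,::-1])
mv((508.5,195,75,90.6))
E
```

```text
7.7 [0.5074 0.1942 0.1733] [-3.141e+00  1.000e-03  1.582e+00] [0.3 0.1 0.2] 0.0373
[0.53515759 0.14766529 0.093     ]
[0.45481154 0.13845883 0.093     ]
lid top px [array([243., 171.]), array([156., 123.])]
row [ 1.2  0.9 98.4 -0. ]
```

View pics/d.png

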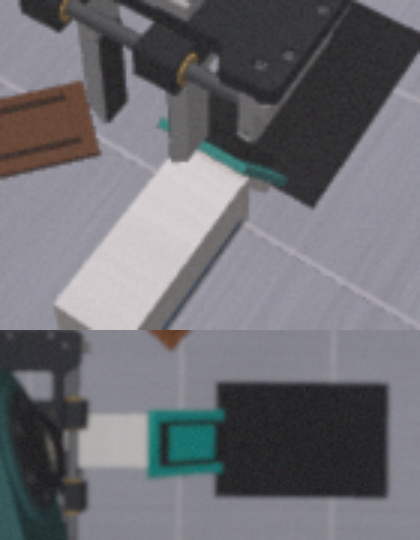

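The lid leans on the slope with its upper end standing about 20 mm uphill of the edge (top crop, columns 150 to 225). I'll go down behind it and push.

step_arm(
  series=[
    [-1,1,1,40,0],
    [-1,1,1,80,0],
    [-1,1,1,98,0],
    [-1,1,1,98,0],
    [-1,-15,1,98,0],
    [-1,-28,1,98,0],
    [-1,-36,1,98,0],
    [-1,-44,1,98,0],
    [-1,-52,1,98,0],
    [-1,-60,1,98,0],
    [-1,-67,1,98,0],
    [-1,-73,1,98,0],
    [-1,-79,1,98,0],
    [-1,-84,1,98,0],
  ],
)

```text
time: 9.55
tool_pos: [0.5094, 0.1103, 0.0755]
ee_rot: [-3.142, -0.0, 1.582]
wrist_force: [-0.1, -0.0, 0.3]
width: 0.0002
```

```bash
python3 - <<'E'
from h import *
st(); s=snap('side')
T=snap('top')
for q in(s,T):print([(np.round(d['position'],3),round(d['p'],2)) for d in models.pinpoint(q,'lid_mid')[:2]])
c=[322,278];p=s['pixels'][c[1]-70:c[1]+40,c[0]-60:c[0]+80]
t=T['pixels'][200:290,180:360]
cv2.imwrite('pics/e.png',np.vstack([cv2.resize(p,(420,330)),cv2.resize(t,(420,210))])[:600,:,::-1])
E
```

```text
9.55 [0.5094 0.1103 0.0755] [-3.142 -0.     1.582] [-0.1 -0.   0.3] 0.0002
[(array([0.51 , 0.094, 0.056]), 0.95), (array([0.509, 0.041, 0.007]), 0.42)]
[(array([0.646, 0.159, 0.002]), 0.62), (array([0.509, 0.096, 0.059]), 0.53)]
```

View pics/e.png

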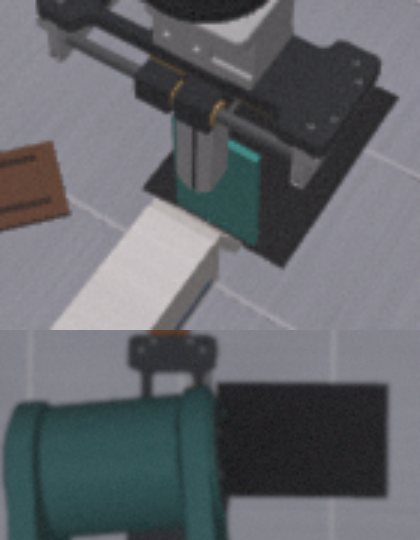

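The side view shows the lid nearly upright against the fingers, so I keep pushing.

step_arm(
  series=[
    [-1,-5,0,0,0],
    [-1,-10,0,0,0],
    [-1,-15,0,0,0],
    [-1,-20,0,0,0],
    [-1,-25,0,0,0],
    [-1,-29,0,0,0],
    [-1,-29,0,0,0],
    [-1,-29,0,0,0],
    [-1,-29,0,-50,0],
    [-1,40,0,-90,0],
    [1,90,0,-90,0],
    [1,90,0,-90,0],
  ],
)

```text
time: 11.25
tool_pos: [0.5084, 0.2045, 0.1667]
ee_rot: [3.139, -0.002, 1.587]
wrist_force: [0.5, -0.4, -0.3]
width: 0.0166
```

```bash
python3 - <<'E'
from h import *
st(); s=snap('side')
T=snap('top')
for q in(s,T):print([(np.round(d['position'],3),round(d['p'],2)) for d in models.pinpoint(q,'lid_mid')[:2]])
print(rect(T,teal(T,(262,210,380,290)),.017,7), rect(s,teal(s,(305,200,400,310)),.017,7))
c=[322,278];p=s['pixels'][c[1]-70:c[1]+40,c[0]-60:c[0]+80]
t=T['pixels'][200:290,180:360]
cv2.imwrite('pics/f.png',np.vstack([cv2.resize(p,(420,330)),cv2.resize(t,(420,210))])[:600,:,::-1])
E
```

```text
11.25 [0.5084 0.2045 0.1667] [ 3.139e+00 -2.000e-03  1.587e+00] [ 0.5 -0.4 -0.3] 0.0166
[(array([0.512, 0.03 , 0.012]), 0.81), (array([0.648, 0.158, 0.002]), 0.72)]
[(array([0.509, 0.034, 0.017]), 0.91), (array([0.648, 0.159, 0.001]), 0.55)]
[506.8  30.4 105.5  63.4 -89.4] [492.4  32.4 102.8  28.8 -89.1]
```

View pics/f.png

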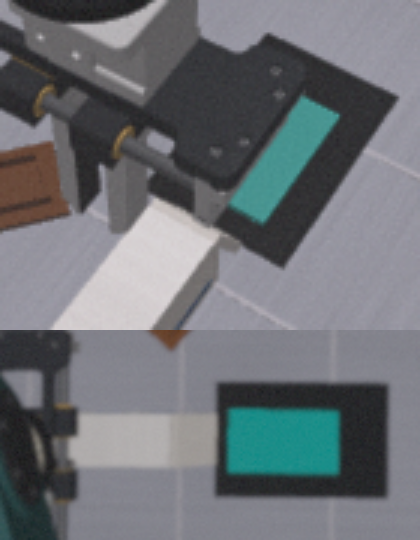

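The top view shows the lid lying plate up on the mat, straight, centred near (508, 31) mm. I'll pick it up next.

```bash
python3 - <<'E'
from h import *
st();mv((508.5,31.5,100,90.6),(508.5,31.5,6,90.6))
E
```

```text
11.45 [0.5082 0.1998 0.1648] [-3.140e+00  1.000e-03  1.581e+00] [ 0.2 -0.7  1.1] 0.0332
row [-168.3   -1.3   64.8   -0. ]
row [-168.3   -1.3  158.8   -0. ]
```

step_arm(
  series=[
    [1,-50,-1,0,0],
    [1,-110,-1,20,0],
    [1,-168,-1,65,0],
    [1,-168,-1,65,0],
    [1,-168,-1,110,0],
    [1,-168,-1,145,0],
    [1,-168,-1,158,0],
    [1,-168,-1,158,0],
    [-1,-168,-1,158,0],
    [-1,-168,-1,158,0],
    [-1,-168,-1,158,0],
    [-1,-168,-1,158,0],
    [-1,-168,-1,158,0],
    [-1,-168,-1,158,0],
  ],
)

```text
time: 13.2
tool_pos: [0.5095, 0.0327, 0.008]
ee_rot: [3.141, -0.0, 1.582]
wrist_force: [-2.4, 0.1, 4.0]
width: 0.0592
```

```bash
python3 - <<'E'
from h import *
mv((508.5,32,100,90.6),(563.8,-297.1,100,118.5))
E
```

```text
row [ -0.7  -1.  -92.    0. ]
row [-330.4   50.7  -92.   -27.9]
```

step_arm(
  series=[
    [-1,0,0,-30,0],
    [-1,0,0,-70,0],
    [-1,-20,3,-92,0],
    [-1,-65,10,-92,-5],
    [-1,-115,17,-92,-10],
    [-1,-170,26,-92,-15],
    [-1,-220,34,-92,-20],
    [-1,-270,41,-92,-25],
    [-1,-310,47,-92,-28],
    [-1,-330,50.7,-92,-27.9],
    [-1,-330,50.7,-92,-27.9],
    [-1,-330,50.7,-92,-27.9],
  ],
)

```text
time: 14.7
tool_pos: [0.5635, -0.2951, 0.0992]
ee_rot: [3.141, -0.001, 2.069]
wrist_force: [-0.6, 0.4, 0.1]
width: 0.0594
```

```bash
python3 - <<'E'
from h import *
st(); s=snap('side')
T=snap('top')
for q in(s,T):print([(np.round(d['position'],3),round(d['p'],2)) for d in models.pinpoint(q,'lid_mid')[:2]],[(np.round(d['position'],3),round(d['p'],2)) for d in models.pinpoint(q,'dish_rim')[:1]])
p=s['pixels'][100:190,340:460]
t=T['pixels'][180:270,400:520]
cv2.imwrite('pics/g.png',np.hstack([cv2.resize(p,(400,300)),cv2.resize(t,(400,300))])[:600,:,::-1])
cv2.imwrite('pics/g.png',cv2.resize(p,(800,600),interpolation=cv2.INTER_CUBIC)[:,:,::-1])
cv2.imwrite('pics/gt.png',cv2.resize(t,(800,600),interpolation=cv2.INTER_CUBIC)[:,:,::-1])
E
```

```text
14.7 [ 0.5635 -0.2951  0.0992] [ 3.141e+00 -1.000e-03  2.069e+00] [-0.6  0.4  0.1] 0.0594
[(array([ 0.568, -0.297,  0.104]), 0.85), (array([0.646, 0.153, 0.001]), 0.59)] [(array([ 0.564, -0.3  ,  0.05 ]), 0.8)]
[(array([0.649, 0.158, 0.002]), 0.86), (array([ 0.566, -0.295,  0.11 ]), 0.81)] [(array([ 0.562, -0.297,  0.048]), 0.56)]
```

View pics/g.png

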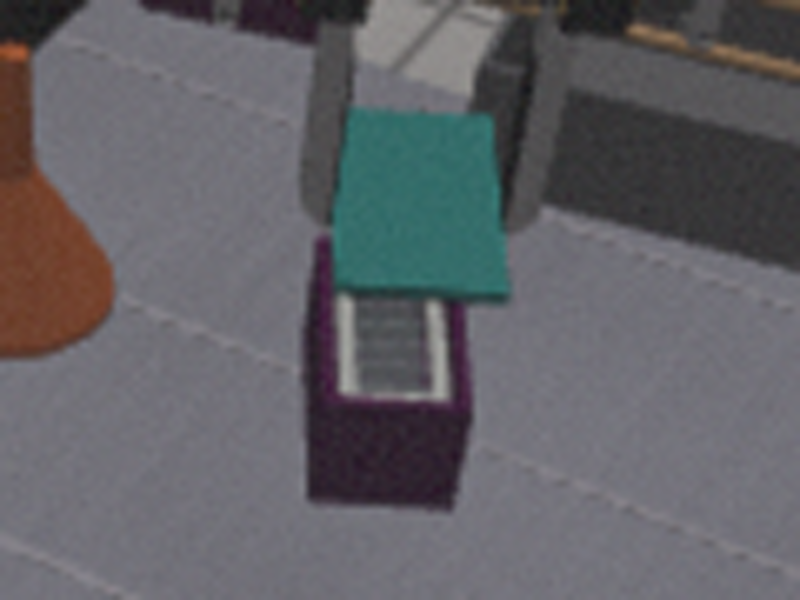

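The lid is held level above the dish. In the side crop its corners are near (333,285) and (510,292), and the mouth is below it. I'll fit box models to the silhouettes for the fine alignment.

```bash
cat >> h.py <<'E'
from scipy.optimize import minimize
def fit(items,size,z0,x0):
    """items: (camera dict, mask); box silhouettes matched in every picture; x,y mm, yaw deg"""
    L,W,Hh=size; K=8
    def mask(s,q,off,shape):
        a=np.radians(q[2]); c,sn=np.cos(a),np.sin(a)
        P=[proj(s,[q[0]/1e3+c*i*L/2-sn*j*W/2,q[1]/1e3+sn*i*L/2+c*j*W/2,z]) for i in(-1,1) for j in(-1,1) for z in(z0,z0+Hh)]
        P=((np.array(P)-off+.5)*K).astype(np.float32)
        m=np.zeros((shape[0]*K,shape[1]*K),np.uint8)
        cv2.fillConvexPoly(m,np.round(cv2.convexHull(P)[:,0]).astype(int),1); return m
    data=[]
    for s,m in items:
        n=cv2.morphologyEx(m.astype(np.uint8),cv2.MORPH_OPEN,np.ones((2,2)))
        c=max(cv2.findContours(n,0,2)[0],key=cv2.contourArea) if False else np.concatenate(cv2.findContours(n,0,2)[0])
        f=np.zeros(m.shape,np.uint8); cv2.fillConvexPoly(f,cv2.convexHull(c),1)
        x,y,w,h=cv2.boundingRect(f); o=np.array([x-12,y-12]); f=f[y-12:y+h+12,x-12:x+w+12]
        data.append((s,o,f.shape,cv2.resize(f,None,fx=K,fy=K,interpolation=0)))
    cost=lambda q:sum(np.mean(mask(s,q,o,sh)!=g)*g.size/g.sum() for s,o,sh,g in data)
    r=minimize(cost,x0,method='Nelder-Mead',options=dict(initial_simplex=[x0]+[list(np.array(x0)+d) for d in([6,0,0],[0,6,0],[0,0,4])]))
    return np.round(r.x,1),round(r.fun,3)
E
cat > al.py <<'E'
from h import *
st();T=snap('top');s=snap('side')
A=dict(T,pixels=cv2.imread('pics/top0.png')[:,:,::-1].copy());B=dict(s,pixels=cv2.imread('pics/side0.png')[:,:,::-1].copy())
it=[(A,purple(A)),(B,purple(B,(380,128,420,182)))]
for i in([it[0]],[it[1]],it): print('dish',fit(i,(98,54,50),0,[564,-297,-61.5]))
z=robot.get_obs()['tool_pos'][2]+.006-.003
print('lid side',fit([(s,teal(s,(370,90,440,160)))],(104,60,6),z,[564,-296,-61.5]))
E
python3 al.py
```

```text
15.0 [ 0.5637 -0.2958  0.0998] [3.141 0.    2.07 ] [ 0.8  0.5 -1.4] 0.0591
dish (array([ 564. , -297. ,  -61.5]), np.float64(2.912))
dish (array([ 564. , -297. ,  -61.5]), np.float64(2.444))
dish (array([ 564. , -297. ,  -61.5]), np.float64(5.356))
lid side (array([ 564. , -296. ,  -61.5]), np.float64(1.0))
```

```bash
sed -i 's/astype(int),1); return m/astype(np.int32),1); return m/' h.py
cat >> al.py <<'E'
for s_,m in it: print(m.sum(),cv2.boundingRect(m.astype(np.uint8)))
m=teal(s,(370,90,440,160));print(m.sum(),cv2.boundingRect(m.astype(np.uint8)))
print(proj(A,[.564,-.297,.05]),proj(B,[.564,-.297,.05]),s['pixels'][120:140:5,395],s['cx'],s['cy'])
E
python3 al.py
```

```text
15.1 [ 0.5636 -0.2963  0.0997] [3.141 0.    2.069] [ 0.1 -0.5 -1.1] 0.0596
dish (array([ 564. , -297. ,  -61.5]), np.float64(2.912))
dish (array([ 564. , -297. ,  -61.5]), np.float64(2.444))
dish (array([ 564. , -297. ,  -61.5]), np.float64(5.356))
lid side (array([ 564. , -296. ,  -61.5]), np.float64(1.0))
701 (426, 203, 54, 42)
429 (386, 136, 25, 40)
618 (390, 116, 26, 28)
[453.77788881 222.90354166] [399.08495545 147.76483745] [[ 51 106 104]
 [ 58 112 110]
 [ 54 111 106]
 [ 53 109 106]] 320.496530683796 199.44920215289466
```

```bash
sed -i 's/L,W,Hh=size;/L,W,Hh=np.array(size)\/1e3;/' h.py; python3 al.py | head -5
```

```text
15.2 [ 0.5635 -0.2965  0.0995] [3.141 0.    2.069] [ 0.2  0.1 -0.3] 0.0595
dish (array([ 561.5, -301. ,  -62.2]), np.float64(0.056))
dish (array([ 562.2, -297.8,  -62.6]), np.float64(0.082))
dish (array([ 561.4, -300.4,  -63.1]), np.float64(0.159))
lid side (array([ 561. , -300.2,  -65. ]), np.float64(0.16))
```

```bash
python3 - <<'E'
from h import *
s=snap('side'); st()
q={k:unproj(s,np.array(p)/6.667+[339.5,99.5],z)*1000 for k,p,z in(('fl',(350,109),.1085),('fr',(492,114),.1085),('nl',(333,284),.1085),('nr',(510,292),.1085),('dl',(322,398),.05),('dr',(470,408),.05),('cl',(340,392),.046),('cr',(450,402),.046))}
for k,v in q.items(): print(k,np.round(v))
a=np.radians(-61.5);u=np.array([np.cos(a),np.sin(a)])
print('far',(q['fl']+q['fr'])/2,'near',(q['nl']+q['nr'])/2, 'lid c',sum(q[k] for k in('fl','fr','nl','nr'))/4)
print('dish c from near end',(q['dl']+q['dr'])[:2]/2+49*u,(q['cl']+q['cr'])[:2]/2+42*u)
E
```

```text
15.35 [ 0.5635 -0.2968  0.0995] [ 3.142 -0.     2.068] [-0.3  0.1 -0.4] 0.0593
fl [ 608. -330.  109.]
fr [ 563. -356.  109.]
nl [ 567. -235.  109.]
nr [ 514. -264.  109.]
dl [ 568. -243.   50.]
dr [ 521. -268.   50.]
cl [ 565. -254.   46.]
cr [ 530. -271.   46.]
far [ 585.90754298 -342.95780576  108.5       ] near [ 540.57245807 -249.60318963  108.5       ] lid c [ 563.24000053 -296.28049769  108.5       ]
dish c from near end [ 567.51358813 -298.47051628] [ 567.48958055 -299.52692368]
```

```bash
python3 - <<'E'
from h import *
mv((566,-298,58,118.3))
E
```

```text
row [-2.3  1.6 41.5  0.2]
```

step_arm(
  series=[
    [-1,-2,1.5,15,0],
    [-1,-2,1.5,30,0],
    [-1,-2,1.5,41,0],
    [-1,-2,1.5,41,0],
    [-1,-2,1.5,41,0],
  ],
)

```text
time: 15.98
tool_pos: [0.5659, -0.2979, 0.0587]
ee_rot: [3.141, 0.0, 2.068]
wrist_force: [0.1, 0.2, 0.9]
width: 0.0593
```

```bash
python3 - <<'E'
from h import *
st(); s=snap('side'); T=snap('top')
p=s['pixels'][115:190,365:440];t=T['pixels'][190:265,415:490]
f=lambda a:cv2.resize(a,(400,400),interpolation=cv2.INTER_CUBIC)
# predicted outlines for a dish at 566,-298,-61.7
def ov(q,off,im):
    im=f(im).copy()
    a=np.radians(-61.7);c,n=np.cos(a),np.sin(a)
    P=[(proj(q,[.566+c*i*.049-n*j*.027,-.298+n*i*.049+c*j*.027,.05])-off+.5)*400/75 for i,j in((-1,-1),(-1,1),(1,1),(1,-1))]
    cv2.polylines(im,[np.round(P).astype(np.int32)],True,(255,255,0),1); return im
cv2.imwrite('pics/k.png',np.vstack([np.hstack([f(p),f(t)]) ,np.hstack([ov(s,[365,115],p),ov(T,[415,190],t)])])[:,:,::-1][:, :])
im=cv2.imread('pics/k.png'); cv2.imwrite('pics/k.png',np.hstack([im[:400,:400],im[400:,:400]]))
E
```

```text
15.97 [ 0.5659 -0.2979  0.0587] [3.141 0.    2.068] [0.1 0.2 0.9] 0.0593
```

View pics/k.png

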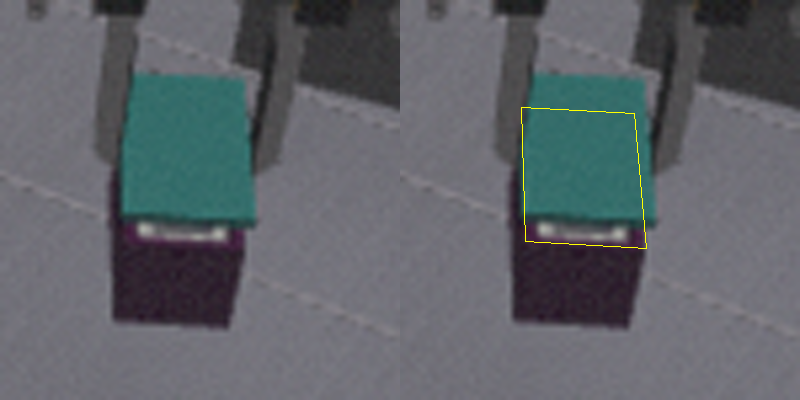

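```bash
cat > al2.py <<'E'
from h import *
T=snap('top');s=snap('side')
A=dict(T,pixels=cv2.imread('pics/top0.png')[:,:,::-1].copy());B=dict(s,pixels=cv2.imread('pics/side0.png')[:,:,::-1].copy())
def pm(q,roi):
    H,S,V=hsv(q); k=np.zeros(H.shape,bool); k[roi[1]:roi[3],roi[0]:roi[2]]=1
    return k&(((H>135)&(H<172)&(S>50)))
a,b=pm(A,(420,195,490,255)),pm(B,(375,128,420,182))
for x0 in([565,-298,-61.5],[568,-296,-60],[561,-300,-63]):
    print('top',fit([(A,a)],(98,54,50),0,x0),'side',fit([(B,b)],(98,54,50),0,x0),'both',fit([(A,a),(B,b)],(98,54,50),0,x0))
H,S,V=hsv(s);k=np.zeros(H.shape,bool);k[115:160,375:420]=1
m=k&(H>78)&(H<98)&(S>90)&(V>70); o=st()
print(m.sum()); 
for x0 in([565,-298,-61.5],[568,-296,-60]):
    print('lid top face',fit([(s,m)],(104,60,.01),o['tool_pos'][2]+.009,x0))
E
python3 al2.py
```

```text
top (array([ 561.5, -301.1,  -61.7]), np.float64(0.043)) side (array([ 562.3, -297.3,  -62. ]), np.float64(0.045)) both (array([ 561.6, -299.6,  -61.7]), np.float64(0.141))
top (array([ 561.5, -301. ,  -61.7]), np.float64(0.043)) side (array([ 562.3, -297.3,  -61.9]), np.float64(0.045)) both (array([ 562. , -299.6,  -61.3]), np.float64(0.14))
top (array([ 561.6, -301.3,  -61.3]), np.float64(0.043)) side (array([ 562.3, -297.5,  -62.1]), np.float64(0.045)) both (array([ 562.3, -299.9,  -61.3]), np.float64(0.141))
16.18 [ 0.5662 -0.298   0.0593] [3.141e+00 1.000e-03 2.068e+00] [ 0.3  1.  -0.9] 0.0594
622
lid top face (array([ 562.6, -297. ,  -62.5]), np.float64(0.058))
lid top face (array([ 562.9, -297.3,  -62.3]), np.float64(0.057))
```

With the same method in the same camera, dish and lid agree within 0.5 mm and 0.5°. Now I lower slowly and watch the force.

step_arm(
  series=[
    [-1,0,0,3,0],
    [-1,0,0,5,0],
    [-1,0,0,6,0],
    [-1,0,0,7,0],
    [-1,0,0,7,0],
  ],
)

```text
time: 16.8
tool_pos: [0.5658, -0.2976, 0.0528]
ee_rot: [3.141, 0.0, 2.069]
wrist_force: [-1.9, 2.5, 5.1]
width: 0.0594
```

step_arm(
  series=[
    [-1,0.7,0,0,0],
    [-1,1.2,0,0,0],
    [-1,1.2,0,0,0],
  ],
)

```text
time: 17.18
tool_pos: [0.5658, -0.2976, 0.0529]
ee_rot: [3.141, 0.003, 2.068]
wrist_force: [-1.6, -0.0, 4.9]
width: 0.0591
```

step_arm(
  series=[
    [-1,0,0,1,0],
    [-1,0,0,2,0],
    [-1,0,0,2,0],
    [-1,0,0,2,0],
  ],
)

```text
time: 17.68
tool_pos: [0.5659, -0.2976, 0.0528]
ee_rot: [3.14, 0.003, 2.068]
wrist_force: [-3.9, 2.6, 11.3]
width: 0.0598
```

```bash
python3 - <<'E'
from h import *
o=st(); print(np.round(o['wrist_torque'],2))
s=snap('side'); T=snap('top')
H,S,V=hsv(s);k=np.zeros(H.shape,bool);k[115:165,375:420]=1
m=k&(H>78)&(H<98)&(S>90)&(V>70); z=o['tool_pos'][2]+.009
print('lid',fit([(s,m)],(104,60,.01),z,[562,-297,-62]))
a=np.radians(-61.7);c,n=np.cos(a),np.sin(a);e=np.array([.5655,-.2975])
for nm,L,zz in(('plate top',.052,.0618),('plate bot',.052,.0558),('rim outer',.049,.05),('rim inner',.044,.05)):print(nm,np.round(proj(s,[*(e-L*np.array([c,n])),zz]),1))
u=int(round(proj(s,[*(e-.049*np.array([c,n])),.05])[0])); print(u); 
for v in range(150,170): print(v,s['pixels'][v,u-1:u+2].mean(0).round())
p=s['pixels'][115:190,365:440];t=T['pixels'][190:265,415:490]
f=lambda q:cv2.resize(q,(400,400),interpolation=cv2.INTER_CUBIC)
cv2.imwrite('pics/l.png',np.hstack([f(p),f(t)])[:,:,::-1])
E
```

```text
17.68 [ 0.5659 -0.2976  0.0528] [3.140e+00 3.000e-03 2.068e+00] [-3.9  2.6 11.3] 0.0598
[ 0.1   0.65 -0.08]
lid (array([ 562.5, -294.4,  -63.4]), np.float64(0.08))
plate top [400.1 157.6]
plate bot [399.8 159.5]
rim outer [399.4 160.5]
rim inner [399.3 159.1]
399
150 [ 54. 110. 107.]
151 [ 52. 110. 107.]
152 [ 56. 112. 109.]
153 [ 53. 110. 107.]
154 [ 57. 112. 110.]
155 [ 55. 110. 108.]
156 [ 54. 110. 109.]
157 [ 55. 110. 106.]
158 [44. 80. 79.]
159 [45. 67. 68.]
160 [68. 41. 64.]
161 [54. 35. 53.]
162 [49. 37. 49.]
163 [46. 35. 45.]
164 [44. 32. 45.]
165 [45. 31. 44.]
166 [47. 34. 47.]
167 [50. 39. 49.]
168 [46. 33. 44.]
169 [50. 38. 49.]
```

step_arm(
  series=[
    [-1,0,0,-4,0],
    [-1,0,0,-8,0],
    [-1,0,0,-8,0],
  ],
)

```text
time: 18.15
tool_pos: [0.565, -0.2965, 0.0568]
ee_rot: [-3.141, -0.001, 2.068]
wrist_force: [0.4, -0.2, -0.6]
width: 0.0597
```

```bash
cat >> al2.py <<'E'
for z in(.05,.055):
  c=[]
  for nm,L in(('near',-1),('far',1)):
    a=np.radians(-61.7); print(nm,z)
E
sed -i '/^for z in/,$d' al2.py
python3 al2.py | tail -4; python3 - <<'E'
from h import *
o=st(); print(np.round(o['wrist_torque'],2))
T=snap('top');H,S,V=hsv(T);k=np.zeros(H.shape,bool);k[190:265,415:490]=1
m=k&(H>78)&(H<98)&(S>90); print('top teal',m.sum(),cv2.boundingRect(m.astype(np.uint8)))
E
```

```text
18.25 [ 0.5648 -0.2964  0.0565] [-3.141e+00 -1.000e-03  2.068e+00] [-0.4 -0.6 -1.2] 0.0595
635
lid top face (array([ 561.2, -294.1,  -61.5]), np.float64(0.059))
lid top face (array([ 561. , -294.6,  -62.5]), np.float64(0.056))
18.25 [ 0.5648 -0.2964  0.0565] [-3.141e+00 -1.000e-03  2.068e+00] [-0.4 -0.6 -1.2] 0.0595
[-0.04  0.09 -0.02]
top teal 1778 (428, 204, 62, 61)
```

step_arm(
  series=[
    [-1,-0.8,0,0,0],
    [-1,-0.8,0,2,0],
    [-1,-0.8,0,4,0],
    [-1,-0.8,0,4,0],
  ],
)

```text
time: 18.8
tool_pos: [0.5656, -0.2974, 0.0538]
ee_rot: [3.141, -0.0, 2.068]
wrist_force: [-1.1, 1.4, 2.1]
width: 0.0595
```

```bash
python3 - <<'E'
from h import *
o=st(); print(np.round(o['wrist_torque'],2))
E
```

```text
18.8 [ 0.5656 -0.2974  0.0538] [ 3.141 -0.     2.068] [-1.1  1.4  2.1] 0.0595
[0.01 0.14 0.01]
```

step_arm(
  series=[
    [-1,0,0,-3,0],
    [-1,2,0,-3,0],
    [-1,2,0,-1,0],
    [-1,2,0,0,0],
    [-1,2,0,1,0],
    [-1,2,0,1,0],
  ],
)

```text
time: 19.55
tool_pos: [0.5645, -0.2956, 0.0522]
ee_rot: [-3.141, -0.0, 2.068]
wrist_force: [0.8, -0.4, -0.3]
width: 0.0592
```

```bash
python3 - <<'E'
from h import *
o=st(); print(np.round(o['wrist_torque'],2))
E
```

```text
19.55 [ 0.5645 -0.2956  0.0522] [-3.141 -0.     2.068] [ 0.8 -0.4 -0.3] 0.0592
[-0.02  0.01  0.01]
```

It's free at 52.2 mm with no force, so the rib has entered the mouth. I continue down.

step_arm(
  series=[
    [-1,0,0,1,0],
    [-1,0,0,2,0],
    [-1,0,0,3,0],
    [-1,0,0,3,0],
  ],
)

```text
time: 20.05
tool_pos: [0.5648, -0.2959, 0.051]
ee_rot: [3.141, 0.001, 2.068]
wrist_force: [-1.3, 1.5, 5.2]
width: 0.0593
```

step_arm(
  series=[
    [-1,0.5,0,1,0],
    [-1,0.7,0,2,0],
    [-1,0.7,0,3,0],
    [-1,0.7,0,3,0],
    [-1,0.7,0,3,0],
  ],
)

```text
time: 20.68
tool_pos: [0.5648, -0.2958, 0.0487]
ee_rot: [3.141, 0.003, 2.068]
wrist_force: [-2.4, 0.2, 6.3]
width: 0.0594
```

```bash
python3 - <<'E'
from h import *
o=st(); print(np.round(o['wrist_torque'],2))
E
```

```text
20.68 [ 0.5648 -0.2958  0.0487] [3.141e+00 3.000e-03 2.068e+00] [-2.4  0.2  6.3] 0.0594
[0.04 0.5  0.05]
```

step_arm(
  series=[
    [-1,0,-0.5,0,0],
    [-1,0,-0.5,1,0],
    [-1,0,-0.5,2,0],
    [-1,0,-0.5,2,0],
    [-1,0,-0.5,2,0],
  ],
)

```text
time: 21.3
tool_pos: [0.5648, -0.2959, 0.047]
ee_rot: [3.14, 0.003, 2.068]
wrist_force: [-1.1, 0.9, 8.3]
width: 0.0595
```

step_arm(
  series=[
    [1,0,0,-1,0],
    [1,0,0,-1,0],
    [1,0,0,-1,0],
    [1,0,0,-1,0],
    [1,0,0,-1,0],
    [-1,0,0,-40,0],
    [-1,0,0,-60,0],
    [-1,0,0,-60,0],
    [-1,0,0,-60,0],
    [-1,0,0,-60,0],
    [-1,0,0,-60,0],
  ],
)

```text
time: 22.68
tool_pos: [0.5633, -0.2949, 0.1031]
ee_rot: [-3.141, -0.002, 2.068]
wrist_force: [0.5, 0.8, 0.2]
width: 0.0373
```

```bash
python3 - <<'E'
from h import *
st(); mv((564.5,-295.8,60,118.5))
E
```

```text
22.68 [ 0.5633 -0.2949  0.1031] [-3.141e+00 -2.000e-03  2.068e+00] [0.5 0.8 0.2] 0.0373
row [-1.3  0.7 43.1  0. ]
```

step_arm(
  series=[
    [-1,-1,0.7,0,0],
    [-1,-1,0.7,0,0],
    [-1,-1,0.7,0,0],
    [-1,-1,0.7,20,0],
    [-1,-1,0.7,40,0],
    [-1,-1,0.7,44,0],
    [-1,-1,0.7,47,0],
    [-1,-1,0.7,49,0],
    [-1,-1,0.7,51,0],
    [-1,-1,0.7,51,0],
  ],
)

```text
time: 23.92
tool_pos: [0.5649, -0.2958, 0.0563]
ee_rot: [3.141, 0.001, 2.069]
wrist_force: [-3.5, 3.4, 8.6]
width: 0.0005
```

step_arm(
  series=[
    [-1,0,0,2,0],
    [-1,0,0,4,0],
    [-1,0,0,5,0],
    [-1,0,0,5,0],
    [-1,0,0,5,0],
  ],
)

```text
time: 24.55
tool_pos: [0.565, -0.2959, 0.0561]
ee_rot: [3.141, 0.003, 2.069]
wrist_force: [-10.7, 6.7, 22.9]
width: 0.0007
```

It stops at 56.1 mm under 23 N, which is plate-on-rim height. I back off and look.

step_arm(
  series=[
    [-1,0,0,-4,0],
    [-1,0,0,-30,0],
    [-1,0,0,-90,0],
    [-1,100,0,-140,0],
    [-1,160,0,-140,0],
    [-1,220,0,-140,0],
    [-1,220,0,-140,0],
  ],
)

```text
time: 25.42
tool_pos: [0.4593, -0.1007, 0.1898]
ee_rot: [3.139, 0.002, 2.069]
wrist_force: [-0.2, 0.8, -0.0]
width: 0.0002
```

```bash
python3 - <<'E'
from h import *
o=st(); s=snap('side'); T=snap('top')
for q in(s,T):
    for l in('lid_mid','timer','funnel'):print(l,[(np.round(d['position'],3),round(d['p'],2)) for d in models.pinpoint(q,l)[:2]])
H,S,V=hsv(T);k=np.zeros(H.shape,bool);k[190:265,415:490]=1
print('lid top cam',rect(T,k&(H>78)&(H<98)&(S>90),.056,3),'purple px',rect(T,purple(T),.05,3))
H,S,V=hsv(s);k=np.zeros(H.shape,bool);k[115:165,375:420]=1
print('lid side',fit([(s,k&(H>78)&(H<98)&(S>90)&(V>70))],(104,60,.01),.056,[562,-297,-62]))
p=s['pixels'][115:190,365:440];t=T['pixels'][190:265,415:490]
f=lambda q:cv2.resize(q,(400,400),interpolation=cv2.INTER_CUBIC)
cv2.imwrite('pics/z.png',np.hstack([f(p),f(t)])[:,:,::-1])
E
```

```text
25.43 [ 0.4593 -0.1007  0.1898] [3.139e+00 2.000e-03 2.069e+00] [-0.2  0.8 -0. ] 0.0002
lid_mid [(array([0.646, 0.157, 0.   ]), 0.96), (array([ 0.568, -0.299,  0.054]), 0.79)]
timer [(array([ 0.723, -0.16 ,  0.   ]), 0.95)]
funnel [(array([ 0.721, -0.281,  0.002]), 0.87)]
lid_mid [(array([0.647, 0.156, 0.002]), 0.95), (array([ 0.565, -0.3  ,  0.056]), 0.72)]
timer [(array([ 0.723, -0.162, -0.001]), 0.93)]
funnel [(array([ 0.727, -0.286,  0.001]), 0.92)]
lid top cam [ 564.3 -296.6  106.3   59.5  -61.9] purple px [ 533.4 -252.4    0.     0.     0. ]
lid side (array([ 562.2, -293.7,  -62.9]), np.float64(0.105))
```

View pics/z.png

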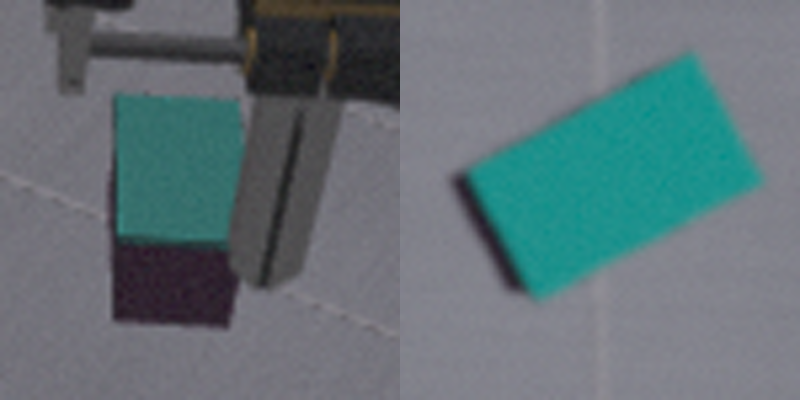

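The last picture shows the lid square and flat on the dish. The dish's base is at the same pixels as before, (113,320) and (230,327), so it has not moved. I hand the job in.

```bash
python3 -c "
from h import *
print(robot.close_job())"
```

```text
the job is handed in; nothing more can be done
None
```

The lid is on the purple dish, pressed fully home, and the job is handed in at about 25.5 s of the 64 s allowed.

- **Flip:** I let the lid go level past the ramp's top edge and it leaned on the slope. I pushed its upper end past upright, and it fell right way up on the mat.
- **Fitting:** I picked it up and lowered it on to the dish. At first the rib caught at the far end of the mouth, with up to about 11 N on the wrist. I lifted it, shifted it about 2 mm, and it went in.
- **Pressing:** I pressed the carrier down with the lid in the grip, then pressed the plate's centre with closed fingers. It stopped at 56.1 mm under 23 N, where 56 mm means fully home.

**Last checks**
- **Lid:** the top camera puts it at (564, -297) mm, -62°, against the dish at (564, -297) mm, -61.5°. The side camera shows no gap at the near end, and the dish's base has not moved.
- **Other things:** the timer, the funnel and the brown look-alike read the same as at the start, within the networks' error. I did not re-measure the petri dish, wash bottle or stain jar, but the arm never came near them.
- **Disagreement:** the side camera's outline fit put the lid about 4 mm away from the other estimates, at (562, -294) mm. A finger partly hid the lid in that view, so I did not rely on it.
- **Not checked:** I did not press the plate's ends separately to confirm it is flat.

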